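# Line up a hinge leaf with the jamb leaf on a treadle lift

## Task

Press the jig's treadle down to its stop, where it stays, so that the jamb block with its hinge leaf rises; then pick up the loose hinge leaf that has a single knuckle and, from the open front of the jig, bring that knuckle between the two knuckles on the jamb block, leaf level and stretched out away from the block, so that the three holes line up for the hinge pin. Finish while holding it there in the gripper, lined up and carried by the gripper alone, not resting on or pressing against the jig. Leave the treadle down and the other leaf and the other loose things on the bench where they are.

Things in the scene. Friction and masses are not known exactly. Their poses are not given: they have to be found in the camera images.
- stand: Plywood lift jig fixed to the bench, origin on the bench under the lift's middle, z up. Foot 150 x 140 x 20 mm. Its open front (-x) faces roughly to the robot. Side cheeks at y +-45 to 57 mm (x -13 to 61) are 90 mm high; a front board, x -60 to -48, y +-42 mm, 98 mm high, stands before the knuckles while the block is down. Holds the wooden jamb block, 84 mm wide, top 87 mm up (137 lifted).
- treadle (a joint): Treadle of the jig, rad: 0 = up (start), 0.35 = down on its stop. Its spring balances the jamb block and its hinge is stiff: moving it takes about 10 N on the pad anywhere, and it stays where it is left. It lifts the jamb block in proportion, 50 mm in all; pressing down hard on the block would lower it again.
- treadle_pad (a point): Middle of the top face of the treadle's ribbed rubber pad, 60 mm (jig x) by 75 mm, on the jig's -y side. About 96 mm above the bench when up (sloping up 0.17 rad to its outer end), 57 mm when down. Frame parallel to the jig's when up; it turns with the treadle about an axis along jig x, 115 mm away, 65 mm above the bench.
- jamb_eye (a point): Centre of the gap between the two fixed knuckles, on their hole axis (y); frame parallel to the jig's, -x out of its front. 100 mm above the bench, 150 mm once lifted. Knuckles: steel barrels 26 mm outside, 14 mm hole, 11 mm long, at y +-14 to +-25 mm; gap open above, below, in front. The block begins 17 mm behind the axis, top 13 mm below it, a leaf 50 mm wide, 8 mm thick on it.
- leaf: The loose steel hinge leaf with ONE knuckle in the middle of its edge, flat on the bench, 0.26 kg. Plate x -38 to 18 mm, y +-25 mm, 8 mm thick; a 22 mm wide tongue leads to the barrel at x = 35 mm (26 mm outside, 14 mm hole, 22 mm long along y, underside flush with the plate's). Origin on the underside, near the centre of mass; z up; x points from plate to knuckle.
- leaf_eye (a point): middle of the single knuckle's hole of the loose leaf, 13 mm above the leaf's underside, y along the hole axis, x pointing away from the plate. It must come to jamb_eye with both frames parallel.
- leaf_grip (a point): good place to grip the leaf: across its 50 mm width (fingers close along its y), at half plate thickness, above leaf's origin; axes as the leaf's.
- twin_leaf: the other loose leaf, same plate, but with TWO knuckles at the outer ends of its edge and a gap between. Not wanted; leave. It and the leaf may swap places. Origin and axes as for the leaf.
- pin_block: small dark wooden block 60 x 45 x 28 mm with an upright 10 mm hinge pin, 68 mm high in all; origin under its centre; leave.
- screwdriver: screwdriver lying on the bench, handle to its -x; leave.
- glue: white glue bottle, 60 mm diameter, 170 mm high, origin under its centre; leave.
- offcut: light wood offcut 120 x 45 x 30 mm; origin under its centre; leave.
- screw_tray: open wooden tray of screws 100 x 140 x 35 mm; origin under its centre; leave.

How it is judged (in metres and radians):
On the way, in this order (a step that is already met when the one before it is completed fails the run):
1. the treadle is pressed down to its stop, before the leaf is lifted (value of joint treadle above 0.32 rad and height (world z) of leaf below 0.03 m), for 0.2 s.
2. the single-knuckle leaf is lifted off the bench in the gripper (height (world z) of leaf above 0.06 m and contact force between the fingers and leaf above 2 N), for 0.2 s.
At the end, for the whole second after the job is handed in: Treadle still down (over 0.32 rad); the leaf held still in the fingers, over 120 mm up, level within 0.15 rad, stretched out from the jig's front; its hole within 4 mm of the jamb eye along each axis, hole axes within 0.1 rad; under 2 N between leaf and jig; bystanders within 30 mm (value of joint treadle above 0.32 rad and x of leaf_eye in the frame of jamb_eye between -0.004 and 0.004 m and y of leaf_eye in the frame of jamb_eye between -0.004 and 0.004 m and z of leaf_eye in the frame of jamb_eye between -0.004 and 0.004 m and angle between the y axis of leaf_eye and the y axis of jamb_eye, either way round below 0.1 rad and x of leaf_grip in the frame of jamb_eye below -0.025 m and angle between leaf's own z axis and vertical below 0.15 rad and height (world z) of leaf above 0.12 m and contact force between the fingers and leaf above 2 N and contact force between leaf and stand below 2 N and linear speed of leaf below 0.02 m/s); the arm keeps its last pose, push and grip.
It fails at once if the two-knuckle leaf is moved over 30 mm (distance of twin_leaf from where it was at the start of the episode above 0.03 m).
It fails at once if another loose thing on the bench is moved over 30 mm (distance of any of pin_block, screwdriver, glue, offcut, screw_tray from where it was at the start of the episode above 0.03 m).
It also fails if it takes over 58 s, if anything falls off the work surface, if the arm or the gripper's body presses on something with over 40 N, if the wrist force passes 120 N, or if a joint passes its speed limit or range.

## Robot

A 6-joint arm with a two-finger parallel gripper is mounted at the origin on the work surface. World frame = base frame: x ahead of the robot, y to its left, z up, the work surface at z = 0. Lengths are in mm, angles in rad, forces in N, time in s.
With the tool pointing down it reaches from about 350 to 775 mm from the base axis. Payload 7.3 kg.
Tool frame: the origin (TCP) lies between the finger pads; the fingertips stand 25 mm ahead of it and the grasp point (between the pads) lies 6 mm ahead of it; z points along the fingers, y is the line along which they close (so a half turn about z gives the same grasp; the last joint's range is limited). The gripper opens to 92 mm and grips with 3 to 60 N. Pads are 19 mm wide; open, the fingers measure 130 mm over their backs; the gripper's body (75 mm by 190 mm) begins 47 mm behind the grasp point.
Start: joints at [0.992, 0.342, 1.524, -0, 1.275, -0.146], TCP at [220.182, 476.62, 212.141] pointing down, gripper open.
Joint ranges: [-2.53, 2.53], [-0.77, 2.02], [0.04, 2.7], [-1, 4.14], [0.28, 2.66], [-3.11, 3.11]. Speed limits (rad/s): [2.57, 2.57, 3.14, 3.14, 3.14, 3.14].

## Interface

Orientations are given as [roll, pitch, yaw] about the fixed x, y, z axes, in that order (R = Rz(yaw) Ry(pitch) Rx(roll)).
In Python, from plant import bot gives the robot as it stands.
- The arm moves only by the tool play_rows, never from a script. Its argument "commands" is a list of rows, each an object of numbers: "x", "y", "z": the shift along the tool's x, y, z in m; "twist": the turn about the tool's z in degrees. In form: [{"x": .., "y": .., "z": .., "twist": ..}, ...]. A call has exactly 8 rows; each row is the pose to reach, as a shift and turn from the pose commanded when the call began, along the tool's axes at that moment; what a row does not reach only later rows make up. A row lasts 1/10 s, in which the tool goes at most 50 mm and 8.59 degrees, less where a joint would pass 70% of its speed; a pose out of reach is approached as far as the arm can. A call with a gripper value outside its range is refused whole. "jaw" is the closure, from 0 (fully open) to 1 (shut), set as the call begins (left out, the last holds). The fingers move at their own pace and stop on an object; the grip force is fixed at half the most. Time passes only in rows, so rows that repeat a pose let the fingers close, or fill a call up. It gives the time, the measured TCP pose, the force, the opening and the grip force at its end, in the units of the state.
- bot.get_obs(): the state, without advancing time (a new reading comes with each control period).
- bot.capture(name): name is "scene" or "top" or "wrist"; returns a dict with "pixels" (384x512x3 uint8, red, green, blue), "fx", "fy", "cx", "cy" (pixels), "k1" (the pictures are not rectified: a ray, as slopes to the right and down, at radius r is drawn at 1 + k1 r^2 times it, then the intrinsics apply), "eye" and "rotation" of the camera in the world. Camera axes: x right, y down, z forward; pixel columns grow to the right and rows downward; lengths in mm; the calibration is good to about 2 mm. A picture is of the moment at which its call begins. There is no depth.
- bot.close_job(): hands the job in; it is judged then, once.
The state is a dict: "time": time; "joint_positions": joint angles; "dq": joint speeds; "tau": joint torques, N m; "tool_pos": TCP position; "tcp_rot": TCP orientation; "contact_force": force on the tool from outside, world axes, zero at the start; "moment": the same for the moment, N m; "grip_width": finger opening in mm; "finger_force": force on a finger pad.
Only numpy, scipy, OpenCV 4.12 (cv2) and the standard library are available. Lean on these libraries where they do the work, as an engineer would, in place of code of your own. Each camera call takes 0.05 s, during which the arm holds its last target. There are 200 camera calls.

## Working session

There is one attempt and no reset: what is moved stays moved. The work goes in short steps, Python scripts to look and compute and a tool call to move; the robot and the scene stay as the last step left them, time stands still between calls to the robot, and variables do not carry over. Pictures are saved under pics/ and viewed, at most 10 in all, crops included, and the job is handed in when it is done.

Besides the shell and the picture viewer there is one more tool, called by a JSON object that holds its "fn" and its "kwargs". play_rows: Moves the arm, as the interface text tells. Its arguments: {"type":"object","properties":{"commands":{"type":"array"},"jaw":{"type":"number"}},"required":["commands"]}

```bash
mkdir -p pics; ls; cat > h.py <<'E'
import numpy as np, cv2, pickle
def snap(bot,n,f):
    c=bot.capture(n); cv2.imwrite(f'pics/{f}.png',np.array(c["pixels"])[:,:,::-1]); pickle.dump({k:c[k] for k in c},open(f'pics/{f}.pkl','wb')); return c
def load(f): return pickle.load(open(f'pics/{f}.pkl','rb'))
def ray(c,u,v):
    xd=(u-c["cx"])/c["fx"]; yd=(v-c["cy"])/c["fy"]; x,y=xd,yd
    for _ in range(20):
        s=1+c["k1"]*(x*x+y*y); x,y=xd/s,yd/s
    d=np.array(c["rotation"])@np.array([x,y,1.]); return np.array(c["eye"],float),d/np.linalg.norm(d)
def plane(c,u,v,z):
    e,d=ray(c,u,v); return e+d*(z-e[2])/d[2]
def tri(*rs):
    A=np.zeros((3,3));b=np.zeros(3)
    for e,d in rs:
        P=np.eye(3)-np.outer(d,d);A+=P;b+=P@e
    return np.linalg.solve(A,b)
def proj(c,p):
    q=np.array(c["rotation"]).T@(np.array(p,float)-np.array(c["eye"])); x,y=q[0]/q[2],q[1]/q[2]; s=1+c["k1"]*(x*x+y*y)
    return np.array([c["fx"]*x*s+c["cx"],c["fy"]*y*s+c["cy"]])
E
python3 - <<'E'
from plant import bot
from h import *
for n in("scene","top","wrist"):
    c=snap(bot,n,n+"0"); print(n,c["eye"],np.round(c["rotation"],3).tolist(),c["fx"],c["k1"])
o=bot.get_obs(); print({k:np.round(v,3).tolist() for k,v in o.items()})
a=[cv2.imread(f'pics/{n}0.png') for n in("scene","top")]
cv2.imwrite('pics/a.png',cv2.resize(a[0],(800,600),interpolation=cv2.INTER_CUBIC));cv2.imwrite('pics/b.png',cv2.resize(a[1],(800,600),interpolation=cv2.INTER_CUBIC))
E
```

```text
pics
scene [1205.65725672 -448.80348076 1098.76414385] [-2.465, 0.001, 0.939] 393.71370274060905 0.03390852591529491
top [ 428.74635651    1.45356334 1357.83081368] [-3.06, 0.003, -1.588] 496.2614301477006 -0.054445480498825305
wrist [157.1516291  505.29315099 384.71837883] [2.88, 0.002, 1.138] 284.64185320971245 -0.06755595106340173
{'time': 0.15, 'joint_positions': [0.992, 0.343, 1.525, -0.0, 1.275, -0.146], 'dq': [-0.001, -0.003, -0.002, 0.002, 0.003, -0.002], 'tau': [0.002, -43.147, -24.435, 0.072, 0.054, -0.0], 'tool_pos': [220.003, 476.347, 211.619], 'tcp_rot': [-3.14, -0.0, 2.709], 'contact_force': [0.434, 0.248, -0.137], 'moment': [-0.048, 0.003, 0.048], 'finger_force': 0.0, 'grip_width': 91.864}
```

View pics/a.png

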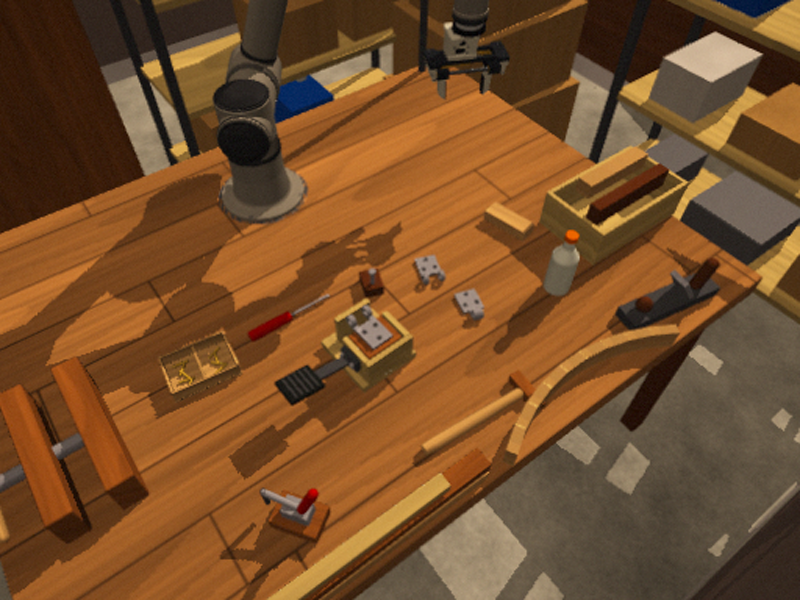

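View pics/b.png

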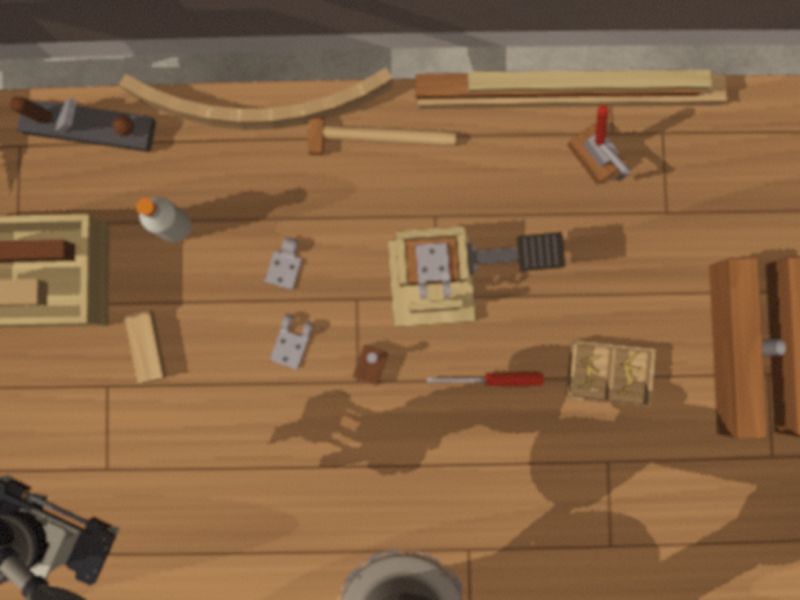

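Top view (800x600 scale): the single-knuckle leaf is at (285,265) with its knuckle at (290,245). The twin is at (292,342), the jig knuckles at about (418/448,292), and the pad at (541,252). The jig's front faces down in the image, which is -x.

```bash
python3 - <<'E'
s=open('h.py').read()
s=s.replace('def snap','from scipy.spatial.transform import Rotation as Ro\ndef snap').replace('c=bot.capture(n);','c=dict(bot.capture(n)); c["rotation"]=Ro.from_euler("xyz",c["rotation"]).as_matrix();')
s+='''
def mask(c,box,lo,hi):
    x0,y0,x1,y1=box; hsv=cv2.cvtColor(np.ascontiguousarray(c["pixels"],dtype=np.uint8),cv2.COLOR_RGB2HSV)
    m=np.zeros(hsv.shape[:2],np.uint8); m[y0:y1,x0:x1]=cv2.inRange(hsv,np.array(lo),np.array(hi))[y0:y1,x0:x1]
    m=cv2.morphologyEx(m,cv2.MORPH_CLOSE,np.ones((3,3)))
    cs=cv2.findContours(m,cv2.RETR_EXTERNAL,cv2.CHAIN_APPROX_NONE)[0]; return sorted(cs,key=cv2.contourArea)[::-1],m
'''
open('h.py','w').write(s)
from h import *
for f in("scene0","top0","wrist0"):
    c=load(f); c["rotation"]=Ro.from_euler("xyz",c["rotation"]).as_matrix(); pickle.dump(c,open(f'pics/{f}.pkl','wb'))
t=load("top0"); sc=load("scene0")
k=512/800
hsv=cv2.cvtColor(t["pixels"],cv2.COLOR_RGB2HSV)
for U,V in((541,252),(285,268),(433,255),(300,300)): print(hsv[int(V*k),int(U*k)])
# pad
cs,m=mask(t,(328,140,368,180),(0,0,0),(180,255,65)); r=cv2.minAreaRect(cs[0]); print("pad",r, plane(t,*r[0],96))
print("pad tri",tri(ray(t,*r[0]),ray(sc,300*k,384*k)))
cs,m=mask(t,(165,148,198,190),(0,0,80),(180,70,255)); r=cv2.minAreaRect(cs[0]); M=cv2.moments(cs[0]); print("leaf",cv2.contourArea(cs[0]),r)
print(plane(t,M['m10']/M['m00'],M['m01']/M['m00'],8)); print([plane(t,*p,8)[:2].round() for p in cv2.boxPoints(r)])
print('knuckle',plane(t,290*k,246*k,15))
for n,p in(("jL",(418,292)),("jR",(448,292))): print(n,plane(t,p[0]*k,p[1]*k,100))
for p in((396,326),(475,322)): print("foot",plane(t,p[0]*k,p[1]*k,20))
for p in((390,236),(398,326)): print("footL",plane(t,p[0]*k,p[1]*k,20))
E
```

```text
[13 48 75]
[  6  23 155]
[  8  26 149]
[ 13 136 131]
pad ((345.7277526855469, 160.7772216796875), (20.199254989624023, 27.562530517578125), 84.2894058227539) [ 614.98857501 -238.40248856   96.        ]
pad tri [ 615.482479   -239.84167303   90.97055219]
leaf 436.5 ((182.38534545898438, 167.71560668945312), (18.9649600982666, 30.842010498046875), 16.699243545532227)
[610.82985521 196.02691488   8.        ]
[array([584., 231.]), array([666., 207.]), array([649., 156.]), array([568., 181.])]
knuckle [643.9192819  183.96112585  15.        ]
jL [550.75661152 -35.94994411 100.        ]
jR [549.89328103 -84.83768017 100.        ]
foot [500.20682277   0.83758457  20.        ]
foot [ 504.70143719 -135.80266604   20.        ]
footL [657.50465599   8.52651789  20.        ]
footL [500.14598503  -2.61620882  20.        ]
```

{"fn": "play_rows", "kwargs": {"commands": [{"x": -0.034,"y": -0.025,"z": 0,"twist": 7.7},{"x": -0.068,"y": -0.05,"z": 0,"twist": 15.4},{"x": -0.102,"y": -0.075,"z": 0,"twist": 23},{"x": -0.136,"y": -0.1,"z": 0,"twist": 31},{"x": -0.17,"y": -0.125,"z": 0,"twist": 39},{"x": -0.204,"y": -0.15,"z": 0,"twist": 46.5},{"x": -0.238,"y": -0.175,"z": 0,"twist": 54},{"x": -0.272,"y": -0.2,"z": 0,"twist": 62}], "jaw": 1}}

```text
time: 0.95
tool_pos: [383.6, 179.4, 212.1]
tcp_rot: [3.141, -0.0, 1.621]
contact_force: [0.9, 0.2, 0.3]
grip_width: 32.2
finger_force: 0.0
```

{"fn": "play_rows", "kwargs": {"commands": [{"x": -0.043,"y": 0.021,"z": 0,"twist": 0},{"x": -0.086,"y": 0.042,"z": 0,"twist": 0},{"x": -0.129,"y": 0.062,"z": 0,"twist": 0},{"x": -0.172,"y": 0.083,"z": 0,"twist": 0},{"x": -0.215,"y": 0.104,"z": 0,"twist": 0},{"x": -0.258,"y": 0.125,"z": 0,"twist": 0},{"x": -0.301,"y": 0.145,"z": 0,"twist": 0},{"x": -0.344,"y": 0.166,"z": 0,"twist": 0}]}}

```text
time: 1.75
tool_pos: [568.6, -155.1, 211.8]
tcp_rot: [-3.141, -0.0, 1.626]
contact_force: [1.8, 0.8, 0.3]
grip_width: 0.3
finger_force: 0.0
```

{"fn": "play_rows", "kwargs": {"commands": [{"x": -0.029,"y": 0.014,"z": 0,"twist": 0},{"x": -0.058,"y": 0.028,"z": 0,"twist": 0},{"x": -0.087,"y": 0.042,"z": 0,"twist": 0},{"x": -0.087,"y": 0.042,"z": 0.015,"twist": 0},{"x": -0.087,"y": 0.042,"z": 0.03,"twist": 0},{"x": -0.087,"y": 0.042,"z": 0.05,"twist": 0},{"x": -0.087,"y": 0.042,"z": 0.06,"twist": 0},{"x": -0.087,"y": 0.042,"z": 0.06,"twist": 0}]}}

```text
time: 2.55
tool_pos: [614.0, -237.2, 150.1]
tcp_rot: [-3.138, -0.002, 1.627]
contact_force: [0.1, -0.2, 0.2]
grip_width: 0.2
finger_force: 0.0
```

```bash
python3 - <<'E'
from plant import bot
from h import *
c=snap(bot,"wrist","w1"); t=snap(bot,"scene","s1"); print(bot.get_obs()["tool_pos"])
a=cv2.imread('pics/w1.png'); b=cv2.resize(cv2.imread('pics/s1.png')[170:300,150:300],(443,384),interpolation=cv2.INTER_CUBIC)
cv2.imwrite('pics/c.png',cv2.resize(np.hstack([a,b]),(800,322)))
E
```

```text
[ 615.24539579 -237.79678166  152.61807075]
```

View pics/c.png

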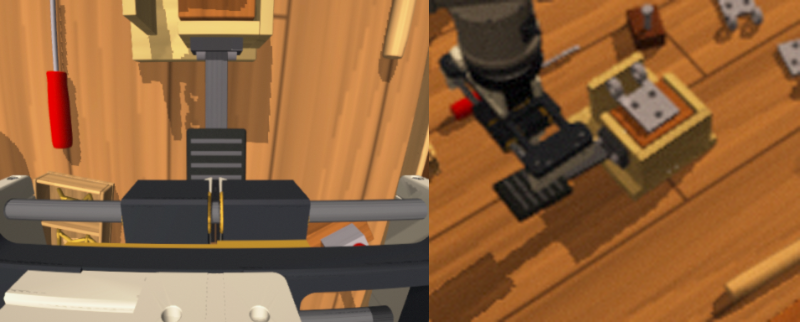

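The wrist view shows the closed fingers centred over the pad (pad at about (217,155)), so I'm pressing.

{"fn": "play_rows", "kwargs": {"commands": [{"x": 0,"y": 0,"z": 0.012,"twist": 0},{"x": 0,"y": 0,"z": 0.02,"twist": 0},{"x": 0,"y": 0,"z": 0.028,"twist": 0},{"x": 0,"y": 0,"z": 0.036,"twist": 0},{"x": 0,"y": 0,"z": 0.044,"twist": 0},{"x": 0,"y": 0,"z": 0.052,"twist": 0},{"x": 0,"y": 0,"z": 0.058,"twist": 0},{"x": 0,"y": 0,"z": 0.062,"twist": 0}]}}

```text
time: 3.45
tool_pos: [614.8, -237.6, 89.3]
tcp_rot: [-3.141, -0.0, 1.627]
contact_force: [-0.1, 0.4, -0.4]
grip_width: 0.5
finger_force: 0.0
```

```bash
python3 - <<'E'
from plant import bot
from h import *
c=snap(bot,"wrist","w2"); t=snap(bot,"scene","s2"); o=bot.get_obs(); print(o["tool_pos"],o["contact_force"])
a=cv2.imread('pics/w2.png'); b=cv2.resize(cv2.imread('pics/s2.png')[170:300,150:300],(443,384),interpolation=cv2.INTER_CUBIC)
cv2.imwrite('pics/d.png',cv2.resize(np.hstack([a,b]),(800,322)))
E
```

```text
[ 614.70992928 -237.58945682   89.41446613] [-0.58710997  0.13536323 -0.24633978]
```

View pics/d.png

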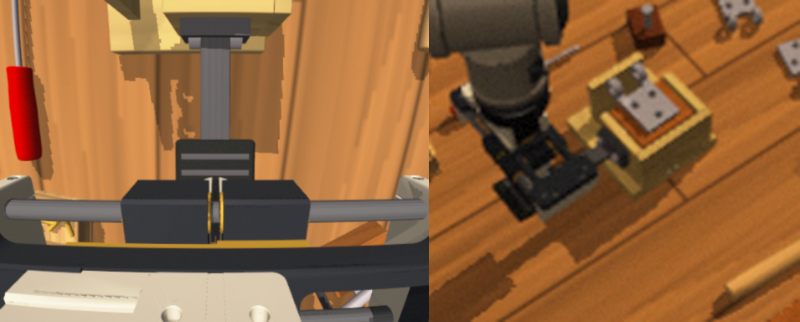

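```bash
python3 - <<'E'
from h import *
f=955/800
for n,T in(("w1",(615,-238,152)),("w2",(614.7,-237.6,89.4))):
    c=load(n); print(n,c["eye"],"tip",proj(c,(T[0],T[1],T[2]-25))/f,"padc",proj(c,(615,-239,96))/f, proj(c,(615,-239,64))/f,"in",proj(c,(587,-199,90))/f)
A=[tri(ray(load("w1"),u1*f,v1*f),ray(load("w2"),u2*f,v2*f)) for u1,v1,u2,v2 in((188,129,177,141),(246,129,255,141))]; print(A)
B=[plane(load("w2"),u*f,v*f,z) for z in (64,90) for u,v in((177,141),(255,141))];print(B)
for s in("s1","s2"):
    c=load(s);T=(615,-238,152) if s=="s1" else (614.7,-237.6,89.4); p=proj(c,(T[0],T[1],T[2]-25)); print(s,p,(p-[150,170])*443/150*800/955+[429-0,0])
t=load("top0"); print(proj(t,(615,-239,96)))
a=cv2.imread("pics/s2.png")[225:275,175:225]; b=cv2.imread("pics/scene0.png")[225:275,175:225]
cv2.imwrite("pics/e.png",cv2.resize(np.hstack([b,a]),(800,400),interpolation=cv2.INTER_CUBIC))
E
```

```text
w1 [ 610.91483826 -168.48983622  323.46556213] tip [216.20338788 174.10511829] padc [216.12462097 164.64881497] [216.11338791 156.22852791] in [189.9017182  122.31509614]
w2 [ 611.18092106 -168.63828189  262.53556847] tip [214.97512071 172.45090783] padc [215.20723428 188.07941061] [215.22792512 173.82013936] in [180.05474846 132.11134285]
[array([ 585.7027052 , -204.85998268,   94.65868346]), array([ 642.35598025, -202.43765544,   90.49177429])]
[array([ 580.89769631, -211.3574169 ,   64.        ]), array([ 647.13099928, -207.66509365,   64.        ]), array([ 584.86355416, -205.76296589,   90.        ]), array([ 642.42301652, -202.55418524,   90.        ])]
s1 [191.14581352 238.82709169] [530.79459904 170.27798461]
s2 [193.76529615 249.75732374] [537.27518992 197.31934056]
[345.95926986 160.76901978]
```

View pics/e.png

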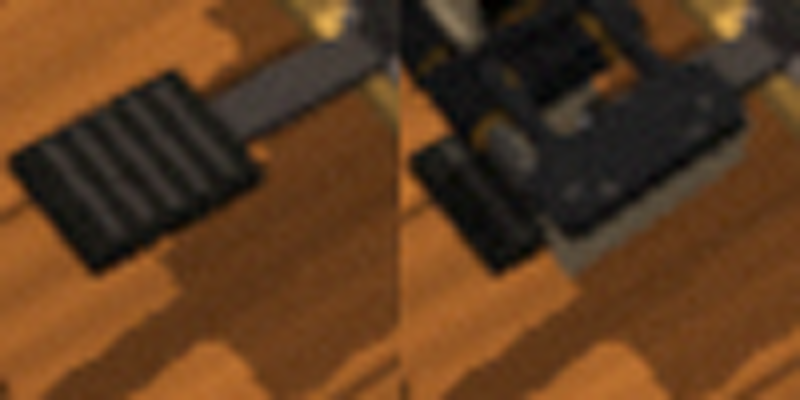

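Knuckles sit at the same pixels as before, so the block has not risen and there is no force yet. I'll lower further in small steps and watch the force.

{"fn": "play_rows", "kwargs": {"commands": [{"x": 0,"y": 0,"z": 0.002,"twist": 0},{"x": 0,"y": 0,"z": 0.004,"twist": 0},{"x": 0,"y": 0,"z": 0.006,"twist": 0},{"x": 0,"y": 0,"z": 0.008,"twist": 0},{"x": 0,"y": 0,"z": 0.01,"twist": 0},{"x": 0,"y": 0,"z": 0.01,"twist": 0},{"x": 0,"y": 0,"z": 0.01,"twist": 0},{"x": 0,"y": 0,"z": 0.01,"twist": 0}]}}

```text
time: 4.35
tool_pos: [615.2, -238.3, 81.3]
tcp_rot: [3.14, 0.001, 1.627]
contact_force: [-2.1, -0.3, 5.3]
grip_width: 0.2
finger_force: 2.8
```

```bash
python3 - <<'E'
from plant import bot
from h import *
s=snap(bot,"scene","s3"); t=snap(bot,"top","t3"); w=snap(bot,"wrist","w3"); o=bot.get_obs(); print(o["tool_pos"],o["contact_force"],o["tau"])
s0=load("scene0")
print("diff block", np.abs(s["pixels"][190:225,215:270].astype(int)-s0["pixels"][190:225,215:270]).mean())
print("base noise", np.abs(s["pixels"][190:225,300:340].astype(int)-s0["pixels"][190:225,300:340]).mean())
a=cv2.imread("pics/t3.png")[120:220,230:380]; b=cv2.imread("pics/s3.png")[180:280,150:300]
cv2.imwrite("pics/f.png",cv2.resize(np.hstack([a,b]),(800,267),interpolation=cv2.INTER_CUBIC))
E
```

```text
[ 615.26469297 -238.23693248   81.33111565] [-2.13817821 -1.00248473  5.46278754] [ 6.70690276e-01 -5.52095103e+01 -2.17782944e+01  4.20366609e-01
 -3.68415238e-01 -1.59430312e-02]
diff block 3.997229437229437
base noise 2.656904761904762
```

View pics/f.png

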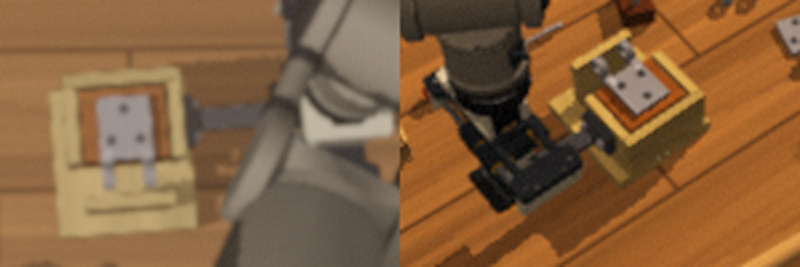

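{"fn": "play_rows", "kwargs": {"commands": [{"x": 0,"y": 0,"z": 0.001,"twist": 0},{"x": 0,"y": 0,"z": 0.002,"twist": 0},{"x": 0,"y": 0,"z": 0.003,"twist": 0},{"x": 0,"y": 0,"z": 0.004,"twist": 0},{"x": 0,"y": 0,"z": 0.005,"twist": 0},{"x": 0,"y": 0,"z": 0.006,"twist": 0},{"x": 0,"y": 0,"z": 0.006,"twist": 0},{"x": 0,"y": 0,"z": 0.006,"twist": 0}]}}

```text
time: 5.3
tool_pos: [615.3, -239.4, 76.0]
tcp_rot: [3.14, 0.003, 1.626]
contact_force: [-3.0, -3.0, 8.0]
grip_width: 0.6
finger_force: 3.8
```

```bash
python3 - <<'E'
from plant import bot
from h import *
w=snap(bot,"wrist","w4"); s=snap(bot,"scene","s4"); o=bot.get_obs(); print(o["tool_pos"],o["contact_force"],o["moment"],o["finger_force"])
def row(c,col0,col1):  # dark inner pad edge row along lever centre sides
    g=cv2.cvtColor(c["pixels"],cv2.COLOR_RGB2HSV)[:,col0:col1].mean(1); return g
f=955/800
for n in("w1","w2","w3","w4"):
    c=load(n); v=c["pixels"].max(2).astype(float); 
    L=v[130:215,222:232].mean(1); r=130+int(np.argmin(np.diff(L)))
    rr=r+12; line=v[rr,150:360]; d=np.where(line<75)[0]+150
    print(n,"edge row",r,"x",d.min(),d.max(), plane(c,d.min(),rr,92),plane(c,d.max(),rr,92))
E
```

```text
[ 615.35081836 -239.43220169   75.98863927] [-3.14321655 -3.43872251  7.71798909] [-0.66579242  0.57676601 -0.00792627] 3.8446926162578166
w1 edge row 152 x 223 293 [ 584.59073395 -213.77905243   92.        ] [ 642.3528358  -210.52732295   92.        ]
w2 edge row 165 x 210 303 [ 584.45041882 -210.84120253   92.        ] [ 641.72581787 -207.64847916   92.        ]
w3 edge row 167 x 208 304 [ 584.98463566 -210.72769144   92.        ] [ 641.42622332 -207.60842402   92.        ]
w4 edge row 167 x 207 305 [ 585.3976183  -210.48290446   92.        ] [ 641.10674558 -207.42566962   92.        ]
```

Contact came at TCP z of about 83, and the pad is now starting to move at 8 N. I'll keep pressing.

{"fn": "play_rows", "kwargs": {"commands": [{"x": 0,"y": 0,"z": 0.003,"twist": 0},{"x": 0,"y": 0,"z": 0.006,"twist": 0},{"x": 0,"y": 0,"z": 0.009,"twist": 0},{"x": 0,"y": 0,"z": 0.012,"twist": 0},{"x": 0,"y": 0,"z": 0.015,"twist": 0},{"x": 0,"y": 0,"z": 0.015,"twist": 0},{"x": 0,"y": 0,"z": 0.015,"twist": 0},{"x": 0,"y": 0,"z": 0.015,"twist": 0}]}}

```text
time: 6.2
tool_pos: [616.0, -240.3, 61.3]
tcp_rot: [3.138, 0.005, 1.626]
contact_force: [-1.0, -6.4, 8.2]
grip_width: 0.4
finger_force: 3.9
```

```bash
python3 - <<'E'
from plant import bot
from h import *
w=snap(bot,"wrist","w5"); s=snap(bot,"scene","s5"); o=bot.get_obs(); print(o["tool_pos"],o["contact_force"],o["moment"],o["finger_force"])
a=cv2.imread('pics/w5.png'); b=cv2.resize(cv2.imread('pics/s5.png')[170:300,150:300],(443,384),interpolation=cv2.INTER_CUBIC)
cv2.imwrite('pics/g.png',cv2.resize(np.hstack([a,b]),(800,322)))
# leaf-plate centroid shift by phase correlation in the block area
s0=load("scene0")
A=[cv2.cvtColor(load(n)["pixels"],cv2.COLOR_RGB2GRAY)[190:225,222:262].astype(np.float32) for n in("scene0","s2","s3","s4","s5")]
for x in A[1:]: print(cv2.phaseCorrelate(A[0],x))
E
```

```text
[ 616.01502944 -240.29158521   61.274807  ] [-1.31263561 -5.95799596  7.72900756] [-1.00971052  0.35153153  0.00203966] 3.9141230983659625
((-0.06749098218338645, 0.025132909762699995), 0.986279211110539)
((-0.009512569330741627, -0.15816721713570203), 1.0399922245078617)
((-0.0697884811677767, -0.4507189515320853), 1.0203314608997769)
((0.31463619211292126, -0.3555361975749314), 0.6080550508366691)
```

View pics/g.png

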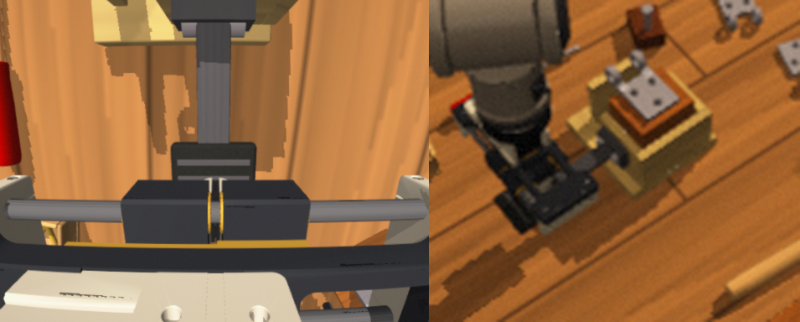

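The block is rising: the knuckles moved up to (613,75) and (640,58) in the scene crop. I'll keep going to the stop.

{"fn": "play_rows", "kwargs": {"commands": [{"x": 0,"y": 0,"z": 0.003,"twist": 0},{"x": 0,"y": 0,"z": 0.006,"twist": 0},{"x": 0,"y": 0,"z": 0.009,"twist": 0},{"x": 0,"y": 0,"z": 0.012,"twist": 0},{"x": 0,"y": 0,"z": 0.014,"twist": 0},{"x": 0,"y": 0,"z": 0.015,"twist": 0},{"x": 0,"y": 0,"z": 0.015,"twist": 0},{"x": 0,"y": 0,"z": 0.015,"twist": 0}]}}

```text
time: 7.1
tool_pos: [616.1, -240.7, 46.5]
tcp_rot: [3.138, 0.005, 1.626]
contact_force: [-2.0, -7.6, 8.8]
grip_width: 0.3
finger_force: 4.7
```

{"fn": "play_rows", "kwargs": {"commands": [{"x": 0,"y": 0,"z": 0.001,"twist": 0},{"x": 0,"y": 0,"z": 0.002,"twist": 0},{"x": 0,"y": 0,"z": 0.003,"twist": 0},{"x": 0,"y": 0,"z": 0.004,"twist": 0},{"x": 0,"y": 0,"z": 0.005,"twist": 0},{"x": 0,"y": 0,"z": 0.005,"twist": 0},{"x": 0,"y": 0,"z": 0.005,"twist": 0},{"x": 0,"y": 0,"z": 0.005,"twist": 0}]}}

```text
time: 7.9
tool_pos: [616.2, -240.6, 43.2]
tcp_rot: [3.137, 0.006, 1.626]
contact_force: [-5.4, -4.9, 17.4]
grip_width: 0.4
finger_force: 9.4
```

{"fn": "play_rows", "kwargs": {"commands": [{"x": 0,"y": 0,"z": 0.001,"twist": 0},{"x": 0,"y": 0,"z": 0.001,"twist": 0},{"x": 0,"y": 0,"z": 0.002,"twist": 0},{"x": 0,"y": 0,"z": 0.002,"twist": 0},{"x": 0,"y": 0,"z": 0.002,"twist": 0},{"x": 0,"y": 0,"z": 0.002,"twist": 0},{"x": 0,"y": 0,"z": 0.002,"twist": 0},{"x": 0,"y": 0,"z": 0.002,"twist": 0}]}}

```text
time: 8.7
tool_pos: [616.3, -240.7, 42.9]
tcp_rot: [3.136, 0.006, 1.627]
contact_force: [-9.2, -3.0, 28.3]
grip_width: 0.1
finger_force: 13.9
```

{"fn": "play_rows", "kwargs": {"commands": [{"x": 0,"y": 0,"z": -0.01,"twist": 0},{"x": 0,"y": 0,"z": -0.03,"twist": 0},{"x": 0,"y": 0,"z": -0.06,"twist": 0},{"x": 0,"y": 0,"z": -0.09,"twist": 0},{"x": 0,"y": 0,"z": -0.12,"twist": 0},{"x": 0,"y": 0,"z": -0.15,"twist": 0},{"x": 0,"y": 0,"z": -0.18,"twist": 0},{"x": 0,"y": 0,"z": -0.21,"twist": 0}]}}

```text
time: 9.5
tool_pos: [614.8, -237.5, 248.3]
tcp_rot: [-3.142, -0.0, 1.627]
contact_force: [0.2, 0.1, -0.7]
grip_width: 1.0
finger_force: 0.0
```

{"fn": "play_rows", "kwargs": {"commands": [{"x": 0.04,"y": 0,"z": 0,"twist": -8.5},{"x": 0.087,"y": -0.005,"z": 0,"twist": -17},{"x": 0.134,"y": -0.01,"z": 0,"twist": -25.5},{"x": 0.18,"y": -0.015,"z": 0,"twist": -34},{"x": 0.227,"y": -0.02,"z": 0,"twist": -42.5},{"x": 0.275,"y": -0.025,"z": 0,"twist": -51},{"x": 0.322,"y": -0.03,"z": 0,"twist": -59.5},{"x": 0.37,"y": -0.032,"z": 0,"twist": -68}], "jaw": 0}}

```text
time: 10.3
tool_pos: [561.6, 131.8, 247.3]
tcp_rot: [3.141, 0.0, 2.82]
contact_force: [0.3, -0.1, -0.4]
grip_width: 59.7
finger_force: 0.0
```

```bash
python3 - <<'E'
from plant import bot
from h import *
w=snap(bot,"wrist","w6"); s=snap(bot,"top","t6"); o=bot.get_obs(); print(o["tool_pos"],o["tcp_rot"],o["contact_force"],o["grip_width"])
a=cv2.imread('pics/w6.png'); b=cv2.resize(cv2.imread('pics/t6.png')[110:230,150:380],(512,267))
b=np.vstack([b,np.zeros((117,512,3),np.uint8)])
cv2.imwrite('pics/i.png',cv2.resize(np.hstack([a,b]),(800,300)))
E
```

```text
[561.05376901 135.56911158 247.228749  ] [ 3.13951534e+00 -8.42679548e-04  2.82350063e+00] [-0.05406964 -0.20151167 -0.41608225] 67.64642122362386
```

View pics/i.png

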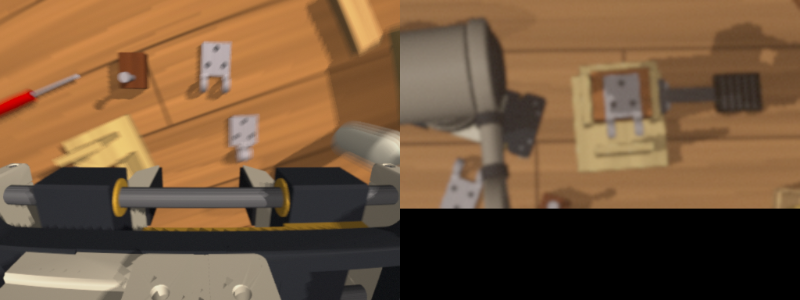

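The wrist view shows the wanted leaf at (242,130) with its knuckle end at (243,152). The treadle stayed down.

```bash
cat >> h.py <<'E'
def leafpose(c,box,z=8):
    cs,m=mask(c,box,(0,0,95),(180,75,255)); cnt=cs[0].reshape(-1,2)
    P=np.array([plane(c,u,v,z)[:2] for u,v in cnt]); return cv2.contourArea(cs[0]),P
def edges(P,yaw,o):
    R=np.array([[np.cos(yaw),np.sin(yaw)],[-np.sin(yaw),np.cos(yaw)]]); return (P-o)@R.T
E
python3 - <<'E'
from h import *
c=load("w6"); a,P=leafpose(c,(280,136,345,210)); r=cv2.minAreaRect(P.astype(np.float32)); print(a,r)
o=np.array([612.,195]); yaw=-.29
for _ in range(4):
    Q=edges(P,yaw,o); s=(Q[:,0]>-30)&(Q[:,0]<10)
    f=[np.polyfit(Q[s&k,0],Q[s&k,1],1) for k in (Q[:,1]>15,Q[:,1]<-15)]
    dy=(f[0][1]+f[1][1])/2; da=np.arctan((f[0][0]+f[1][0])/2); back=np.median(np.sort(Q[np.abs(Q[:,1])<18,0])[:15])
    d=np.array([back+38,dy]); o=o+np.array([[np.cos(yaw),-np.sin(yaw)],[np.sin(yaw),np.cos(yaw)]])@d; yaw+=da
    print(o,yaw,f[0][1]-f[1][1],Q[:,0].min(),Q[:,0].max())
E
```

```text
1583.5 ((614.7517700195312, 198.8506622314453), (53.847496032714844, 88.04794311523438), 73.35488891601562)
[609.08174075 199.89050599] -0.27505813293463793 50.172841135176526 -42.49677135210615 45.5601588964463
[609.00830712 199.93666746] -0.2774772180777848 50.549260772755034 -38.537642342704835 49.77046284447074
[609.0202262  199.93122354] -0.2774825421278463 50.55475358840917 -38.41679089786024 49.8519852627379
[609.02025252 199.93121101] -0.2774825538432524 50.55386531138282 -38.429662246586624 49.83902678686021
```

{"fn": "play_rows", "kwargs": {"commands": [{"x": -0.005,"y": 0.02,"z": 0.01,"twist": -2.9},{"x": -0.012,"y": 0.045,"z": 0.02,"twist": -2.9},{"x": -0.02,"y": 0.07,"z": 0.04,"twist": -2.9},{"x": -0.024,"y": 0.08,"z": 0.06,"twist": -2.9},{"x": -0.024,"y": 0.08,"z": 0.07,"twist": -2.9},{"x": -0.024,"y": 0.08,"z": 0.07,"twist": -2.9},{"x": -0.024,"y": 0.08,"z": 0.07,"twist": -2.9},{"x": -0.024,"y": 0.08,"z": 0.07,"twist": -2.9}]}}

```text
time: 11.2
tool_pos: [611.3, 197.2, 178.7]
tcp_rot: [3.141, 0.002, 2.863]
contact_force: [-1.3, 0.0, -0.3]
grip_width: 91.5
finger_force: 0.0
```

```bash
python3 - <<'E'
from plant import bot
from h import *
w=snap(bot,"wrist","w7"); o=bot.get_obs(); print(o["tool_pos"],o["tcp_rot"],o["grip_width"])
c=w; print([proj(c,p) for p in((609,200,8),(572.5,210.4,8),(642,190,26))])
a=cv2.imread('pics/w7.png'); cv2.imwrite('pics/j.png',a)
E
```

```text
[611.30192242 197.34353969 178.72000387] [3.14049109e+00 2.14827222e-03 2.86319855e+00] 91.60176204948152
[array([258.66076696, 164.28139907]), array([258.66843342, 133.05683605]), array([258.2767652 , 195.48030486])]
```

View pics/j.png

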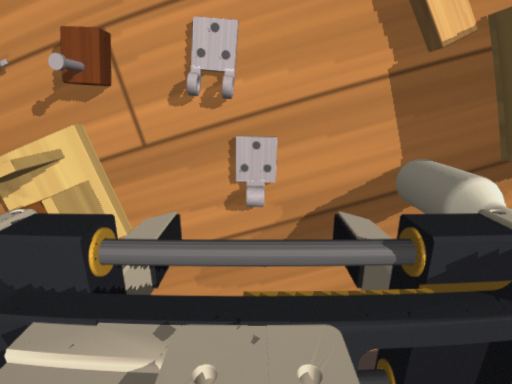

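The leaf plate is at (236–277, 136–182) with the knuckle at (256,197). The fingertips show at (180,213) and (335,213), apparently higher than the stated 25 mm ahead of the TCP, so I'm checking that too.

```bash
python3 - <<'E'
from h import *
c=load("w7"); a,P=leafpose(c,(228,128,285,210)); 
o=np.array([610.,199]); yaw=-.28
for _ in range(5):
    Q=edges(P,yaw,o); s=(Q[:,0]>-30)&(Q[:,0]<10)
    f=[np.polyfit(Q[s&k,0],Q[s&k,1],1) for k in (Q[:,1]>15,Q[:,1]<-15)]
    dy=(f[0][1]+f[1][1])/2; da=np.arctan((f[0][0]+f[1][0])/2); back=np.median(np.sort(Q[np.abs(Q[:,1])<18,0])[:12])
    o=o+np.array([[np.cos(yaw),-np.sin(yaw)],[np.sin(yaw),np.cos(yaw)]])@np.array([back+38,dy]); yaw+=da
print(o,yaw,f[0][1]-f[1][1],Q[:,0].min(),Q[:,0].max())
T=np.array([611.3,197.3,178.7]);R=Ro.from_euler("xyz",[3.1405,.0021,2.8632]).as_matrix()
print("eye tool",R.T@(c["eye"]-T))
for dz in(-25,0,13,20):
    print(dz,[(R.T@(plane(c,u,v,T[2]+dz)-T)).round(1) for u,v in((180,213),(335,213))])
E
```

```text
[611.56367698 195.25729309] -0.30216416612213387 48.068783053904795 -38.14909030115688 50.446173406782606
eye tool [  69.23019083   -0.33275013 -173.21011014]
-25 [array([ -5.5, -57.6,  24.9]), array([-5.6, 57.8, 25.1])]
0 [array([  3.9, -50.4,  -0.1]), array([ 3.9, 50.5,  0. ])]
13 [array([  8.8, -46.6, -13.1]), array([  8.8,  46.7, -13. ])]
20 [array([ 11.5, -44.6, -20.1]), array([ 11.4,  44.6, -20. ])]
```

True tips stand 13 mm *behind* the reported TCP, which agrees with both the pad contact and the finger opening. So I'll descend to TCP z of about -11 in two stages, checking contact.

{"fn": "play_rows", "kwargs": {"commands": [{"x": -0.001,"y": -0.002,"z": 0.03,"twist": 0.9},{"x": -0.001,"y": -0.002,"z": 0.06,"twist": 0.9},{"x": -0.001,"y": -0.002,"z": 0.09,"twist": 0.9},{"x": -0.001,"y": -0.002,"z": 0.12,"twist": 0.9},{"x": -0.001,"y": -0.002,"z": 0.145,"twist": 0.9},{"x": -0.001,"y": -0.002,"z": 0.165,"twist": 0.9},{"x": -0.001,"y": -0.002,"z": 0.177,"twist": 0.9},{"x": -0.001,"y": -0.002,"z": 0.18,"twist": 0.9}]}}

```text
time: 12.05
tool_pos: [610.9, 195.4, -3.5]
tcp_rot: [-3.141, -0.001, 2.848]
contact_force: [-1.2, -0.6, 0.4]
grip_width: 91.9
finger_force: 0.0
```

{"fn": "play_rows", "kwargs": {"commands": [{"x": 0,"y": 0,"z": 0.001,"twist": 0},{"x": 0,"y": 0,"z": 0.002,"twist": 0},{"x": 0,"y": 0,"z": 0.003,"twist": 0},{"x": 0,"y": 0,"z": 0.004,"twist": 0},{"x": 0,"y": 0,"z": 0.005,"twist": 0},{"x": 0,"y": 0,"z": 0.006,"twist": 0},{"x": 0,"y": 0,"z": 0.007,"twist": 0},{"x": 0,"y": 0,"z": 0.007,"twist": 0}]}}

```text
time: 12.85
tool_pos: [611.1, 195.7, -10.1]
tcp_rot: [-3.141, -0.0, 2.848]
contact_force: [-0.2, -0.3, 0.2]
grip_width: 91.7
finger_force: 0.0
```

Tips are now about 2–3 mm above the bench with no contact, so I'm closing.

{"fn": "play_rows", "kwargs": {"commands": [{"x": 0,"y": 0,"z": 0.001,"twist": 0},{"x": 0,"y": 0,"z": 0.001,"twist": 0},{"x": 0,"y": 0,"z": 0.001,"twist": 0},{"x": 0,"y": 0,"z": 0.001,"twist": 0},{"x": 0,"y": 0,"z": 0.001,"twist": 0},{"x": 0,"y": 0,"z": 0.001,"twist": 0},{"x": 0,"y": 0,"z": 0.001,"twist": 0},{"x": 0,"y": 0,"z": 0.001,"twist": 0}], "jaw": 1}}

```text
time: 13.65
tool_pos: [611.3, 195.7, -10.8]
tcp_rot: [3.141, 0.0, 2.848]
contact_force: [0.4, -0.0, -0.2]
grip_width: 49.2
finger_force: 30.0
```

{"fn": "play_rows", "kwargs": {"commands": [{"x": 0,"y": 0,"z": 0,"twist": 0},{"x": 0,"y": 0,"z": 0,"twist": 0},{"x": 0,"y": 0,"z": -0.01,"twist": 0},{"x": 0,"y": 0,"z": -0.03,"twist": 0},{"x": 0,"y": 0,"z": -0.06,"twist": 0},{"x": 0,"y": 0,"z": -0.1,"twist": 0},{"x": 0,"y": 0,"z": -0.14,"twist": 0},{"x": 0,"y": 0,"z": -0.17,"twist": 0}]}}

```text
time: 14.45
tool_pos: [611.5, 195.8, 162.3]
tcp_rot: [3.14, 0.002, 2.848]
contact_force: [0.5, 0.4, -2.6]
grip_width: 49.5
finger_force: 30.0
```

```bash
python3 - <<'E'
from plant import bot
from h import *
w=snap(bot,"wrist","w8"); t=snap(bot,"top","t8"); s=snap(bot,"scene","s8"); o=bot.get_obs(); print(o["tool_pos"],o["tcp_rot"],o["grip_width"],o["finger_force"],o["contact_force"])
a=cv2.imread('pics/w8.png'); b=cv2.resize(cv2.imread('pics/t8.png')[120:220,220:340],(461,384),interpolation=cv2.INTER_CUBIC)
cv2.imwrite('pics/k.png',cv2.resize(np.hstack([a,b]),(800,316)))
E
```

```text
[612.17154374 195.91334667 161.56237757] [3.13941123 0.00404376 2.84844695] 48.93947870042775 29.993730783462524 [ 0.70311461 -0.05514436 -3.66252157]
```

View pics/k.png

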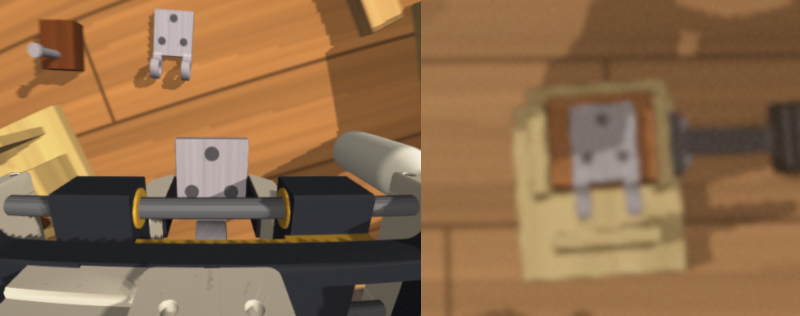

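The leaf is held: its plate back edge is at (176–248,138) in the wrist half. The block is up, with knuckles at (585,205) and (632,200) in the top crop. I've used all 10 pictures, so everything from here is numeric.

```bash
python3 - <<'E'
from h import *
t=load("t8"); A,B=plane(t,271.9,184.9,150),plane(t,286.8,183.3,150); print("eye approx",(A+B)/2,"yaw",np.arctan2(*(A-B)[:2])*-1, np.linalg.norm(A-B))
c=load("w8"); k=973/800
T=np.array([612.0,195.9,162]);R=Ro.from_euler("xyz",[3.140,.003,2.8484]).as_matrix()
g=cv2.cvtColor(c["pixels"],cv2.COLOR_RGB2HSV); print(g[200,int(240)],g[190,256],g[150,256])
cs,m=mask(c,(195,155,320,232),(0,0,95),(180,70,255)); 
P=np.array([R.T@(plane(c,u,v,T[2]+11+8)-T) for u,v in cs[0].reshape(-1,2)])
print(cv2.contourArea(cs[0]),P[:,:2].max(0),P[:,:2].min(0))
s=(P[:,0]>34)&(abs(P[:,1])<20); print("back edge x, slope",np.polyfit(P[s,1],P[s,0],1))
E
```

```text
eye approx [552.22661425 -63.53981542 150.        ] yaw 0.08981515138481552 36.68380439377093
[  2  18 189] [ 6 14 89] [ 14 161 182]
5725.5 [38.56060405 36.12064579] [  0.06820708 -37.09743935]
back edge x, slope [-1.81655060e-02  3.83688444e+01]
```

{"fn": "play_rows", "kwargs": {"commands": [{"x": -0.01,"y": -0.02,"z": -0.025,"twist": -4},{"x": -0.025,"y": -0.06,"z": -0.05,"twist": -8},{"x": -0.044,"y": -0.1,"z": -0.05,"twist": -12},{"x": -0.062,"y": -0.14,"z": -0.05,"twist": -16},{"x": -0.08,"y": -0.18,"z": -0.05,"twist": -20},{"x": -0.093,"y": -0.215,"z": -0.05,"twist": -20},{"x": -0.1,"y": -0.23,"z": -0.05,"twist": -20},{"x": -0.102,"y": -0.234,"z": -0.05,"twist": -20}]}}

```text
time: 15.4
tool_pos: [640.6, -59.6, 207.0]
tcp_rot: [3.141, -0.003, -3.089]
contact_force: [0.6, 0.0, -3.7]
grip_width: 49.2
finger_force: 30.0
```

{"fn": "play_rows", "kwargs": {"commands": [{"x": 0,"y": 0,"z": 0,"twist": 0},{"x": 0,"y": 0,"z": 0,"twist": 0},{"x": 0,"y": 0,"z": 0,"twist": 0},{"x": 0,"y": 0,"z": 0,"twist": 0},{"x": 0,"y": 0,"z": 0,"twist": 0},{"x": 0,"y": 0,"z": 0,"twist": 0},{"x": 0,"y": 0,"z": 0,"twist": 0},{"x": 0,"y": 0,"z": 0,"twist": 0}]}}

```text
time: 16.2
tool_pos: [641.3, -57.8, 209.2]
tcp_rot: [3.142, 0.0, -3.086]
contact_force: [-0.2, 0.2, -3.8]
grip_width: 49.3
finger_force: 30.0
```

```bash
python3 - <<'E'
from plant import bot
from h import *
w=snap(bot,"wrist","w9"); o=bot.get_obs(); print(o["tool_pos"],o["tcp_rot"],o["finger_force"],o["contact_force"])
for dy in(-19.5,19.5): print("pred knuckle",proj(w,(552,-63+dy,163)))
print(proj(w,(492,-65,98)))
g=cv2.cvtColor(w["pixels"],cv2.COLOR_RGB2HSV)
m=cv2.inRange(g,(0,0,70),(180,60,255))
for r in range(60,230,5): print(r,''.join('#' if m[r,x:x+4].mean()>127 else '.' for x in range(120,400,4)))
E
```

```text
[641.27410113 -57.814513   209.10700015] [ 3.14152907e+00  2.03175866e-05 -3.08575905e+00] 29.993626177310944 [ 0.37972797  0.43665217 -2.63690962]
pred knuckle [230.42174008  79.55225669]
pred knuckle [283.52981212  82.6241137 ]
[258.4278372   19.77217066]
60 ......................................................................
65 ......................................................................
70 ..........................####.........####...........................
75 ..........................####........#####...........................
80 ..........................####........#####...........................
85 ..........................####........#####...........................
90 ..........................####........#####...........................
95 ..........................####.........###............................
100 ..........................####.........###............................
105 ..........................####........####............................
110 ..........................################............................
115 .....................
[... 999 characters left out ...]
#........................
185 .......................#######################........................
190 .......................######################.........................
195 .......................######################.........................
200 .......................######################.........................
205 .......................######################.........................
210 ........................#####################.........................
215 ....................#############################.....................
220 ................######..#####################.#######.................
225 ...............#######..#####################..#######................
```

```bash
python3 - <<'E'
from h import *
c=load("w9"); g=cv2.cvtColor(c["pixels"],cv2.COLOR_RGB2HSV); m=cv2.inRange(g,(0,0,70),(180,60,255))
m=cv2.morphologyEx(m,cv2.MORPH_CLOSE,np.ones((5,5)))
L=[];Rr=[]
for r in range(114,164):
    x=np.where(m[r,205:310])[0]+205; L.append(plane(c,x[0]-.5,r,145)[:2]); Rr.append(plane(c,x[-1]+.5,r,145)[:2])
L=np.array(L);Rr=np.array(Rr)
fl=np.polyfit(L[:,0],L[:,1],1);fr=np.polyfit(Rr[:,0],Rr[:,1],1); yaw=np.arctan((fl[0]+fr[0])/2)
print("slopes",fl[0],fr[0],"yaw",yaw,"sep",abs(fl[1]-fr[1]+(fl[0]-fr[0])*590)*np.cos(yaw))
# jig frame about origin guess
y0=(np.polyval(fl,552)+np.polyval(fr,552))/2; print("centre y at x=552:",y0)
# front edge of plate in the gap
print("gap cols"); 
e=[]
for x in range(244,268):
    col=np.where(m[85:125,x])[0]
    if len(col): e.append(plane(c,x,85+col[0]-.5,145)[:2])
e=np.array(e); print("plate front edge",e.mean(0),np.polyfit(e[:,1],e[:,0],1)[0])
for nm,a,b in(("A",222,242),("B",272,295)):
    ds=[];
    for x in range(a,b):
        col=np.where(m[50:100,x])[0]
        if len(col)>15: ds.append((x,50+col[0]-.5))
    xs=[d[0] for d in ds]; v=np.median([d[1] for d in ds]); u=np.mean(xs)
    E,d=ray(c,u,v); # front tangent: find x of axis at z=150 with distance 13 behind
    n=np.array([d[0],d[2]])/np.hypot(d[0],d[2]); p0=np.array([E[0],E[2]])
    # signed distance in xz plane from ray
    sol=[X for X in np.arange(530,575,.1) if abs(abs(n[0]*(150-p0[1])-n[1]*(X-p0[0]))-13)<.06]
    print(nm,xs[0],xs[-1],v,"axis x cand",sol)
    ys=[]
    for r in range(76,100):
        q=np.where(m[r,a-6:b+6])[0]+a-6; ys.append((q[0],q[-1]))
    q=np.median(ys,0); print("  cols",q,"y at z157 ",[plane(c,qq,85,157)[1].round(1) for qq in(q[0]-.5,q[1]+.5)])
# held leaf edges
T=np.array([641.3,-57.8,209.1]);R=Ro.from_euler("xyz",[3.1415,0,-3.0858]).as_matrix()
P=[]
for r in (178,186,194,202,208):
    x=np.where(m[r,205:312])[0]+205; P.append([(R.T@(plane(c,xx,r,T[2]+19)-T))[:2].round(1) for xx in(x[0]-.5,x[-1]+.5)])
print(P)
bb=[]
for x in range(222,296,3):
    col=np.where(m[150:180,x])[0]
    for_ = [v for v in range(150,180) if m[v:v+12,x].all()]
rowb=[next((v for v in range(165,175) if m[v:v+10,x].all()),None) for x in list(range(214,224))+list(range(290,300))]; print(rowb,(R.T@(plane(c,256,168.5,T[2]+19)-T)))
E
```

```text
slopes 0.05602428741263111 0.05033777740919602 yaw 0.0531309813911026 sep 49.70262014492595
centre y at x=552: -63.61149075572935
gap cols
plate front edge [570.09686345 -63.19941315] -0.05534616628875004
A 223 239 66.5 axis x cand [np.float64(554.3000000000055)]
  cols [223. 239.] y at z157  [np.float64(-88.9), np.float64(-76.1)]
B 274 289 66.5 axis x cand [np.float64(552.100000000005)]
  cols [274. 289.] y at z157  [np.float64(-50.4), np.float64(-38.4)]
[[array([ 32.1, -25.1]), array([32.1, 24.6])], [array([ 27.5, -24.7]), array([27.4, 24.8])], [array([ 22.8, -24.9]), array([22.7, 24.4])], [array([ 18. , -25.1]), array([18. , 24.6])], [array([ 14.4, -24.7]), array([14.3, 24.2])]]
[169, 168, 168, 167, 167, 167, 167, 167, 167, 167, 168, 168, 168, 168, 168, 168, 168, 168, 168, 168] [ 37.47032916  -0.81038459 -19.00007517]
```

{"fn": "play_rows", "kwargs": {"commands": [{"x": 0.03,"y": 0,"z": 0,"twist": 0.2},{"x": 0.07,"y": 0,"z": 0,"twist": 0.2},{"x": 0.11,"y": 0,"z": 0,"twist": 0.2},{"x": 0.145,"y": -0.001,"z": 0,"twist": 0.2},{"x": 0.173,"y": -0.001,"z": 0.01,"twist": 0.2},{"x": 0.173,"y": -0.001,"z": 0.04,"twist": 0.2},{"x": 0.173,"y": -0.001,"z": 0.07,"twist": 0.2},{"x": 0.173,"y": -0.001,"z": 0.083,"twist": 0.2}]}}

```text
time: 17.05
tool_pos: [467.3, -68.2, 124.3]
tcp_rot: [3.141, -0.002, -3.09]
contact_force: [0.2, 0.5, -3.0]
grip_width: 49.1
finger_force: 30.0
```

{"fn": "play_rows", "kwargs": {"commands": [{"x": 0,"y": 0,"z": 0,"twist": 0},{"x": 0,"y": 0,"z": 0,"twist": 0},{"x": 0,"y": 0,"z": 0,"twist": 0},{"x": 0,"y": 0,"z": 0,"twist": 0},{"x": 0,"y": 0,"z": 0,"twist": 0},{"x": 0,"y": 0,"z": 0,"twist": 0},{"x": 0,"y": 0,"z": 0,"twist": 0},{"x": 0,"y": 0,"z": 0,"twist": 0}]}}

```text
time: 17.85
tool_pos: [468.6, -68.5, 126.2]
tcp_rot: [3.142, 0.0, -3.089]
contact_force: [0.4, 0.6, -3.0]
grip_width: 49.3
finger_force: 30.0
```

```bash
python3 - <<'E'
from plant import bot
from h import *
o=bot.get_obs(); print(o["time"],o["tool_pos"],o["tcp_rot"],o["contact_force"],o["grip_width"])
y=o["tcp_rot"][2]; d=np.array([518.4,-65.4])-o["tool_pos"][:2]; print("tool dx,dy",d@[np.cos(y),np.sin(y)],d@[np.sin(y),-np.cos(y)],"dz",o["tool_pos"][2]-126.1)
s=snap(bot,"scene","s10")
# tilt check: leaf in wrist view: width of plate at front/back
c=snap(bot,"wrist","w10"); g=cv2.cvtColor(c["pixels"],cv2.COLOR_RGB2HSV); m=cv2.inRange(g,(0,0,70),(180,60,255))
T=np.array(o["tool_pos"]);R=Ro.from_euler("xyz",o["tcp_rot"]).as_matrix()
for r in (174,182,190,198,206):
    x=np.where(m[r,205:312])[0]+205; print(r,x[0],x[-1],[(R.T@(plane(c,xx,r,T[2]+19)-T))[:2].round(1) for xx in(x[0]-.5,x[-1]+.5)])
E
```

```text
17.85 [468.63966503 -68.45009333 126.17115487] [ 3.14156590e+00  1.35614597e-04 -3.08916672e+00] [ 0.42985022  0.60050197 -2.99498779] 49.333030719650374
tool dx,dy -49.85179877974588 0.43836564503435477 dz 0.07115486887055056
174 213 301 [array([ 34.4, -25. ]), array([34.4, 24.5])]
182 213 301 [array([ 29.8, -25.2]), array([29.8, 24.6])]
190 214 300 [array([ 25.1, -24.8]), array([25.1, 24.3])]
198 214 300 [array([ 20.4, -25. ]), array([20.4, 24.5])]
206 214 300 [array([ 15.6, -25.2]), array([15.6, 24.7])]
```

{"fn": "play_rows", "kwargs": {"commands": [{"x": -0.006,"y": 0,"z": 0,"twist": 0},{"x": -0.013,"y": 0,"z": 0,"twist": 0},{"x": -0.02,"y": 0.0004,"z": 0,"twist": 0},{"x": -0.027,"y": 0.0004,"z": 0,"twist": 0},{"x": -0.033,"y": 0.0004,"z": 0,"twist": 0},{"x": -0.038,"y": 0.0004,"z": 0,"twist": 0},{"x": -0.041,"y": 0.0004,"z": 0,"twist": 0},{"x": -0.042,"y": 0.0004,"z": 0,"twist": 0}]}}

```text
time: 18.75
tool_pos: [510.8, -65.8, 126.0]
tcp_rot: [3.142, -0.0, -3.089]
contact_force: [-0.0, 1.0, -3.2]
grip_width: 49.1
finger_force: 30.0
```

{"fn": "play_rows", "kwargs": {"commands": [{"x": -0.002,"y": 0,"z": 0,"twist": 0},{"x": -0.004,"y": 0,"z": 0,"twist": 0},{"x": -0.006,"y": 0,"z": 0,"twist": 0},{"x": -0.007,"y": 0,"z": 0,"twist": 0},{"x": -0.008,"y": 0,"z": 0,"twist": 0},{"x": -0.008,"y": 0,"z": 0,"twist": 0},{"x": -0.008,"y": 0,"z": 0,"twist": 0},{"x": -0.008,"y": 0,"z": 0,"twist": 0}]}}

```text
time: 19.55
tool_pos: [518.5, -65.4, 126.1]
tcp_rot: [3.142, -0.0, -3.089]
contact_force: [-0.4, -0.1, -3.0]
grip_width: 49.6
finger_force: 30.0
```

```bash
python3 - <<'E'
from plant import bot
from h import *
o=bot.get_obs(); print(o["time"],o["tool_pos"],o["tcp_rot"],o["contact_force"],o["moment"],o["grip_width"],o["dq"])
s=snap(bot,"scene","s11"); t=snap(bot,"top","t11")
# predicted places in scene vs. grey mask near jamb
for p in((553.2,-63.6,163),(554,-83,163),(552,-44,163)): print(proj(s,p))
g=cv2.cvtColor(s["pixels"],cv2.COLOR_RGB2HSV); m=cv2.inRange(g,(0,0,95),(180,60,255))
for r in range(170,215): print(r,''.join('#' if m[r,x] else '.' for x in range(205,275)))
E
```

```text
19.55 [518.46155669 -65.4144386  126.12164361] [ 3.14151785e+00 -5.51789591e-06 -3.08920293e+00] [-0.43764754 -0.09566759 -3.01870327] [-0.01579668 -0.03354661 -0.04708046] 49.595358400552044 [-0.00054565 -0.00134284  0.00031988 -0.00121254  0.00142898 -0.00042538]
[228.84881405 189.58266248]
[223.68719527 192.69225836]
[233.92485682 186.40128833]
170 ..............................................................########
171 ...............................................................#######
172 ...............................................................###.###
173 ..................................#.............................######
174 .................................##.............................######
175 ................................##..............................######
176 .................................................................####.
177 ................#.................................................###.
178 ..................................................................###.
179 ..................#...............................................#...

[... 1924 characters left out ...]
.........................
206 ..........................##########..#######.........................
207 ...........................################...........................
208 ............................#############.............................
209 .............................###########..............................
210 ..............................#########...............................
211 ...............................######.................................
212 ................................###...................................
213 ......................................................................
214 ......................................................................
```

The force on the tool is the leaf's weight only, with no jig contact, and the pose matches the target. Handing in.

```bash
python3 -c "
from plant import bot
print(bot.close_job())"
```

```text
the job is handed in; nothing more can be done
None
```

I handed the job in after about 20 s of the 58 s: treadle pressed to its stop, leaf held by the gripper alone with its knuckle lined up at the jamb eye by my measurements, and no jig contact showing in the wrist force; the verdict was not reported back.

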